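# Sweep the dead key shells into the reject bay

## Task

Three worn-out black remote-key shells lie on the locksmith's bench. Gently sweep all three along the bench with the fingertips, through the open side and completely into the red-walled reject bay, so that they lie flat there; do not pinch or pick them up. Leave the customer's blue-headed key and everything else on the bench as it is.

Things in the scene. Friction and masses are not known exactly. Their poses are not given: they have to be found in the camera images.
- bay: Reject bay fixed to the bench: red walls 30 mm high, 8 mm thick on three sides of a dark grey patch (no sill or floor edge). Inside 180 mm wide (x) by 130 mm deep (y). Origin: centre of the patch, bench height. Its +y points out of the open side: inside is x -90..90 mm, y -65 (back wall) to +65 mm (mouth). The mouth faces the robot's left, world +y, turned up to 0.25 rad.
- shell1: Worn-out remote-key shell to be rejected: black plastic block with rounded edges, 44 mm (its x) by 30 mm (its y), 13 mm high (its z), about 40 g, with two grey and one orange round buttons on top; lies flat, loose on the bench. Origin: centre of its underside. All three alike. Pushed at one narrow point it easily spins round; pushed over a width it runs straight.
- shell1_left (a point): Middle of the end face of shell1 at its -x end, 22 mm from its centre, 6.5 mm up.
- shell1_right (a point): Middle of the end face of shell1 at its +x end, 22 mm from its centre, 6.5 mm up.
- shell2: Worn-out remote-key shell to be rejected: black plastic block with rounded edges, 44 mm (its x) by 30 mm (its y), 13 mm high (its z), about 40 g, with two grey and one orange round buttons on top; lies flat, loose on the bench. Origin: centre of its underside. All three alike. Pushed at one narrow point it easily spins round; pushed over a width it runs straight.
- shell2_left (a point): Middle of the end face of shell2 at its -x end, 22 mm from its centre, 6.5 mm up.
- shell2_right (a point): Middle of the end face of shell2 at its +x end, 22 mm from its centre, 6.5 mm up.
- shell3: Worn-out remote-key shell to be rejected: black plastic block with rounded edges, 44 mm (its x) by 30 mm (its y), 13 mm high (its z), about 40 g, with two grey and one orange round buttons on top; lies flat, loose on the bench. Origin: centre of its underside. All three alike. Pushed at one narrow point it easily spins round; pushed over a width it runs straight.
- shell3_left (a point): Middle of the end face of shell3 at its -x end, 22 mm from its centre, 6.5 mm up.
- shell3_right (a point): Middle of the end face of shell3 at its +x end, 22 mm from its centre, 6.5 mm up.
- blue_key: The customer's key, to be left alone: round blue plastic head, 28 mm across, 9 mm high, with a brass blade 8 mm wide whose end is 46 mm from the head's centre along its +y axis. Lies loose in the row among the shells; about 30 g. Origin: centre of the underside of the head.
- padlock: Brass padlock standing on the bench, body 42 x 20 x 36 mm, steel shackle up to 65 mm high. Loose, to be left alone. Origin: centre of its underside.
- lock_cylinder: Steel door-lock cylinder lying on the bench, 62 x 32 x 17 mm (with a cam reaching 28 mm from its centre line along its +y). Loose, to be left alone. Origin: centre of its underside.
- pin_jar: Glass jar with yellow cap, 48 mm across, 60 mm high. Loose, to be left alone. Origin: centre of its underside.
- oil_bottle: White plastic bottle with red cap, 44 mm across, 130 mm high. Loose, to be left alone. Origin: centre of its underside.
- screwdriver: Screwdriver with yellow handle, 180 mm long, lying on the bench beyond the work, handle to its -x. Loose, to be left alone. Origin: middle of its length, on its underside.
Mind the look-alikes: they are no part of the job. Leave any green look-alike of the shell3 alone. What is shaped like the shell1 but pink is not meant.

How it is judged:
By the outcome, as a careful person would: the job done as asked, in the order asked, and still so for the second after the job is handed in, with the robot touching nothing.
It also fails if it takes over 72 s, if anything falls off the work surface, if the arm or the gripper's body presses on something with over 40 N, if the wrist force passes 120 N, or if a joint passes its speed limit or range.

## Robot

A 7-joint arm with a two-finger parallel gripper is mounted at the origin on the work surface. World frame = base frame: x ahead of the robot, y to its left, z up, the work surface at z = 0. Lengths are in mm, angles in rad, forces in N, time in s.
With the tool pointing down it reaches from about 350 to 900 mm from the base axis. Payload 7.2 kg.
Tool frame: the origin (TCP) lies on the mounting face of the last link; the fingertips stand 182 mm ahead of it and the grasp point (between the pads) lies 163 mm ahead of it; z points along the fingers, y is the line along which they close (so a half turn about z gives the same grasp; the last joint's range is limited). The gripper opens to 88 mm and grips with 3 to 60 N. Pads are 20 mm wide; open, the fingers measure 115 mm over their backs; the gripper's body (75 mm by 178 mm) begins 61 mm behind the grasp point.
Start: joints at [1.075, 0.411, -0.013, 1.596, 0.006, 1.134, -0.082], TCP at [259.28, -568.679, 404.653] pointing down, gripper open.
Joint ranges: [-2.95, 2.95], [-0.29, 1.99], [-1.47, 1.44], [0.14, 2.54], [-1.03, 4.17], [0.13, 1.85], [-2.86, 2.86]. Speed limits (rad/s): [2.39, 2.39, 3.01, 3.01, 3.14, 3.14, 3.14].

## Interface

Orientations are given as [roll, pitch, yaw] about the fixed x, y, z axes, in that order (R = Rz(yaw) Ry(pitch) Rx(roll)).
In Python, from rig import sensors, viewer, workorder gives the robot as it stands.
- The arm moves only by the tool arm_command, never from a script. Its argument "series" is a list of rows, each a list of 3 entries, a list of its own where there are three numbers: the shift along the tool's x, y, z in mm, then the turn, a rotation vector about the tool's x, y, z in degrees, then the finger opening in mm, from 0 to 87.8. A call has 1 to 5 rows; each row shifts and turns the commanded pose from where the row before left it, along the tool's axes as they then stand; what a row does not reach is not made up. A row lasts 1/8 s, in which the tool goes at most 62.5 mm and 10.7 degrees, less where a joint would pass 70% of its speed; a pose out of reach is approached as far as the arm can. A call is refused whole if a number of a shift passes 62.5 or a number of a turn 10.7, either way. A call with a gripper value outside its range is refused whole. The fingers move at their own pace and stop on an object; "squeeze" is the grip in N (left out, the last holds). Time passes only in rows, so rows that do not move let the fingers close. It gives the time, the measured TCP pose, the force, the opening and the grip force at its end, in the units of the state.
- sensors.sense(): the state, without advancing time (a new reading comes with each control period).
- viewer.snapshot(name): name is "scene" or "top" or "wrist"; returns the picture (400x640x3 uint8, red, green, blue); there is no depth.
- viewer.camera_info(name): a dict with "fx", "fy", "cx", "cy" (pixels), "extrinsics" (4x4, takes a point from camera to world coordinates). Camera axes: x right, y up, looking along -z (the intrinsics and any distortion apply to the point x, -y, -z); pixel columns grow to the right and rows downward; lengths in mm; the calibration is good to about 2 mm. The wrist camera is an equidistant fisheye: a pixel r from the principal point sees the ray r / f radians off the axis. A picture is of the moment at which its call begins: read the wrist's pose just before it. camera_info takes no time and is no camera call; for the wrist camera it gives the pose at the moment of the call.
- workorder.finish_job(): hands the job in; it is judged then, once.
The state is a dict: "t": time; "joint_pos": joint angles; "dq": joint speeds; "effort": joint torques, N m; "tcp_pos": TCP position; "eef_rot": TCP orientation; "contact_force": force on the tool from outside, world axes, zero at the start; "moment": the same for the moment, N m; "grip_width": finger opening in mm; "grip_force": force on a finger pad.
Only numpy, scipy, OpenCV 4.12 (cv2) and the standard library are available. Lean on these libraries where they do the work, as an engineer would, in place of code of your own. Each camera call takes 0.05 s, during which the arm holds its last target. There are 200 camera calls.

## Working session

There is one attempt and no reset: what is moved stays moved. The work goes in short steps, Python scripts to look and compute and a tool call to move; the robot and the scene stay as the last step left them, time stands still between calls to the robot, and variables do not carry over. Pictures are saved under pics/ and viewed, at most 10 in all, crops included, and the job is handed in when it is done.

Besides the shell and the picture viewer there is one more tool, called after "Call:" as a command line: name --argument value ..., lists and objects as JSON in quotes. arm_command: Moves the arm, as the interface text tells. Its arguments: {"type":"object","properties":{"series":{"type":"array"},"squeeze":{"type":"number"}},"required":["series"]}

```bash
mkdir -p pics; ls
python3 - <<'E'
from rig import sensors, viewer
import cv2,numpy as np
s=sensors.sense(); print(s)
for n in("scene","top"):
    cv2.imwrite(f"pics/{n}0.png",viewer.snapshot(n)[:,:,::-1]); print(n,viewer.camera_info(n))
E
```

```text
pics
{'t': 0.0, 'joint_pos': array([ 1.07479508,  0.41190476, -0.01275459,  1.59700187,  0.0055977 ,
        1.13429857, -0.08222708]), 'dq': array([-0.00078844, -0.00108751, -0.00202285, -0.00150955, -0.00073871,
        0.00026732,  0.00044473]), 'effort': array([ 1.68254996e-03, -5.87956274e+01,  6.42739814e-01, -2.91079473e+01,
       -5.37164428e-02,  1.84442714e-02,  1.66024042e-04]), 'tcp_pos': array([ 259.21280591, -568.49108741,  403.82285885]), 'eef_rot': array([-3.14001833e+00,  9.24667800e-05,  4.27836718e-01]), 'contact_force': array([ 0.20808063,  0.15495183, -0.28134605]), 'moment': array([ 0.00044347,  0.00034166, -0.06238404]), 'grip_force': 0.0, 'grip_width': 87.57397968758299}
scene {'fx': 479.62158682224214, 'fy': 479.62158682224214, 'cx': 319.8000811075627, 'cy': 206.22420788091372, 'extrinsics': array([[-4.06736679e-02, -8.10874683e-01,  5.83804677e-01,
         1.14807822e+03],
       [ 9.99123138e-01, -3.88137876e-02,  1.56985467e-02,
         2.17538664e+01],
       [ 9.93011667e-03,  5.83931278e-01,  8.11742357e-01,
         7.57780267e+02],
       [ 0.00000000e+00,  0.00000000e+00,  0.00000000e+00,
         1.00000000e+00]])}
top {'fx': 403.2581296125441, 'fy': 403.2581296125441, 'cx': 319.2404867265888, 'cy': 200.72340972368877, 'extrinsics': array([[-1.58389149e-02,  9.82197216e-01, -1.87183753e-01,
         4.41118947e+02],
       [-9.99595444e-01, -1.11314763e-02,  2.61732233e-02,
         3.28703068e+01],
       [ 2.36236355e-02,  1.87522582e-01,  9.81976173e-01,
         9.95939193e+02],
       [ 0.00000000e+00,  0.00000000e+00,  0.00000000e+00,
         1.00000000e+00]])}
```

View pics/top0.png

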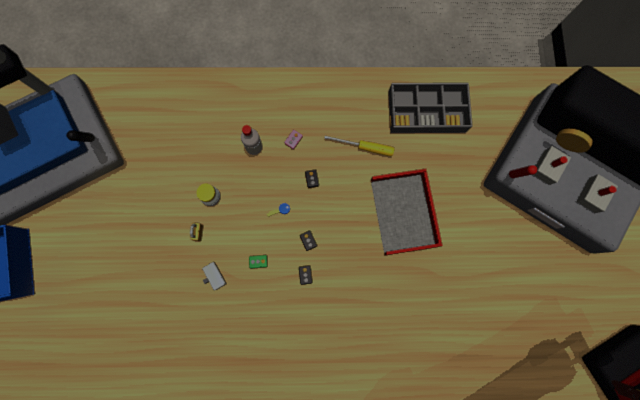

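View pics/scene0.png

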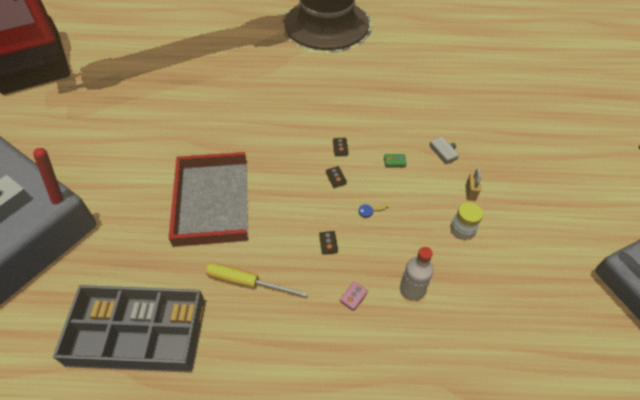

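The top view shows black shells at about (312,179), (308,240) and (305,275), and the blue key at (284,209). Green (258,262) and pink (293,140) are decoys. The bay is at about (405,212) with its mouth to the left. The scene view shows the same shells at (328,242), (336,177) and (341,147).

```bash
cat > h.py <<'E'
import cv2,numpy as np
from rig import viewer,sensors
def ray(n,p,info=None):
    c=info or viewer.camera_info(n); E=c["extrinsics"]
    d=np.array([(p[0]-c["cx"])/c["fx"],-(p[1]-c["cy"])/c["fy"],-1.])
    return E[:3,3],E[:3,:3]@d
def onz(n,p,z):
    o,d=ray(n,p); return (o+d*(z-o[2])/d[2])
def tri(p1,p2):
    o1,d1=ray("scene",p1);o2,d2=ray("top",p2)
    A=np.stack([d1,-d2],1);t=np.linalg.lstsq(A,o2-o1,rcond=None)[0]
    a,b=o1+d1*t[0],o2+d2*t[1]; return (a+b)/2,np.linalg.norm(a-b)
def blobs(img,kind,amin=15):
    h=cv2.cvtColor(img,cv2.COLOR_RGB2HSV).astype(int);H,S,V=h[...,0],h[...,1],h[...,2]
    m={"black":V<85,"blue":(abs(H-112)<12)&(S>130)&(V>60),"red":((H<6)|(H>174))&(S>150)&(V>50)}[kind]
    m=m.astype(np.uint8)
    if kind=="black": m=cv2.morphologyEx(m,cv2.MORPH_CLOSE,np.ones((3,3)))
    out=[]
    for c in cv2.findContours(m,cv2.RETR_EXTERNAL,cv2.CHAIN_APPROX_NONE)[0]:
        a=cv2.contourArea(c)
        if a>=amin: out.append((a,c))
    return out
E
python3 - <<'E'
from h import *
im={n:viewer.snapshot(n) for n in("scene","top")}
win={"top":(290,160,330,290),"scene":(315,130,352,260)}
bl={}
for n in im:
    for k in("black","blue"):
        L=[]
        for a,c in blobs(im[n],k):
            (x,y),wh,_=cv2.minAreaRect(c)
            w=win[n] if k=="black" else ((270,195,300,220) if n=="top" else (350,200,392,220))
            if w[0]<x<w[2] and w[1]<y<w[3]:
                q=cv2.minAreaRect(np.array([onz(n,p,13)[:2] for p in c[:,0]],np.float32))
                L.append(((x,y),q))
        L.sort(key=lambda v:v[0][1]*(1 if n=="top" else -1)); bl[n,k]=L
        for l in L: print(n,k,np.round(l[0],1),np.round(np.hstack(l[1][:2]),1),round(l[1][2],1))
for k in("black","blue"):
    for a,b in zip(bl["scene",k],bl["top",k]): print(k,*[np.round(v,1) for v in tri(a[0],b[0])])
# bay red
for n,w in(("top",(360,160,450,262)),("scene",(160,145,255,250))):
    c=np.vstack([c for a,c in blobs(im[n],"red",8) if w[0]<c[:,0,0].mean()<w[2] and w[1]<c[:,0,1].mean()<w[3]])
    ap=cv2.approxPolyDP(cv2.convexHull(c),4,True)[:,0]
    for p in ap: print(n,"bay",p,np.round(onz(n,p,30)[:2]),np.round(onz(n,p,0)[:2]))
    x0,y0,x1,y1=w; cv2.imwrite(f"pics/bay_{n}.png",cv2.resize(im[n][y0:y1,x0-90*(n=='top'):x1+100*(n!='top'),::-1],None,fx=4,fy=4,interpolation=cv2.INTER_CUBIC)[:600,:800])
E
```

```text
scene black [328.2 242.6] [692.6  25.8  44.2  26.9] 8.8
scene black [335.7 176.6] [538.   36.2  45.1  27.9] 23.9
scene black [340.5 147. ] [456.4  43.4  46.   26.5] 7.5
scene blue [366. 210.] [617.   96.   18.7  15.2] 2.7
top black [311.5 178.5] [685.4  25.2  45.6  30.6] 10.1
top black [307.7 240.4] [530.6  36.3  44.7  30.4] 25.8
top black [305.  274.6] [448.9  43.6  44.1  30.1] 7.6
top blue [284.  208.5] [610.   94.   24.7  22.5] 89.3
black [687.6  25.5   4.4] 0.8
black [531.2  36.3   4.7] 0.1
black [448.8  44.3   3.9] 1.1
blue [611.4  95.4   5. ] 1.9
top bay [425 169] [ 703. -258.] [ 711. -267.]
top bay [441 245] [ 513. -284.] [ 516. -294.]
top bay [386 254] [ 494. -150.] [ 496. -156.]
top bay [372 178] [ 681. -124.] [ 688. -129.]
scene bay [244 232] [ 688. -126.] [ 669. -132.]
scene bay [170 238] [ 707. -256.] [ 689. -267.]
scene bay [178 158] [ 519. -281.] [ 493. -294.]
scene bay [243 153] [ 499. -153.] [ 473. -160.]
```

View pics/bay_top.png

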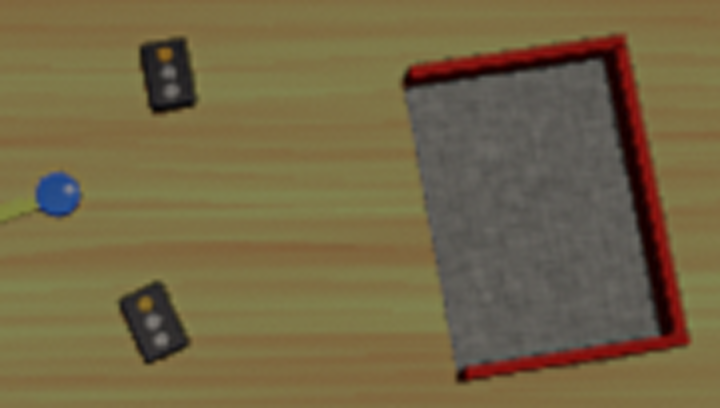

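The crop shows the bay mouth facing left, its inner corners at about (410,85) and (462,370) crop px, and the lanes in front of it clear of other objects. The two views agree on the shells: (687,25), (531,36) and (449,44). Bay centre is about (600,-203), turned 0.14 rad.

```bash
cat >> h.py <<'E'
BAY=np.array([600,-203.]);B=np.array([[.990,.138],[-.138,.990]])  # rows ex, ey
def tobay(p): return B@(np.asarray(p)[:2]-BAY)
def plan(tx,ty,tz,yaw,n,s=None):
    """rows (tool frame) to go straight to the target in n rows"""
    s=s or sensors.sense(); p=s["tcp_pos"];y=np.degrees(s["eef_rot"][2])
    d=(np.array([tx,ty,tz])-p)/n; dy=(yaw-y)/n
    print("from",np.round(p,1),"yaw",round(y,1),"roll/pitch",np.round(s["eef_rot"][:2],4),"t",s["t"])
    for i in range(n):
        a=np.radians(y+dy*i)
        R=np.array([[np.cos(a),np.sin(a),0],[np.sin(a),-np.cos(a),0],[0,0,-1]])
        print(np.round(R.T@d,1),round(-dy,1))
E
python3 -c "
from h import *
plan(520,77,300,104.8,13)"
```

```text
from [ 259.2 -568.6  404.1] yaw 24.5 roll/pitch [-3.1406e+00  1.0000e-04] t 0.2
[ 38.9 -36.9   8. ] -6.2
[ 42.6 -32.5   8. ] -6.2
[ 45.8 -27.7   8. ] -6.2
[ 48.6 -22.6   8. ] -6.2
[ 50.7 -17.2   8. ] -6.2
[ 52.3 -11.7   8. ] -6.2
[53.2 -6.   8. ] -6.2
[53.6 -0.2  8. ] -6.2
[53.3  5.5  8. ] -6.2
[52.4 11.2  8. ] -6.2
[50.9 16.8  8. ] -6.2
[48.8 22.2  8. ] -6.2
[46.1 27.3  8. ] -6.2
```

Call:
arm_command --series '[[[39,-37,8],[0,0,-6.2],20],[[42.5,-32.5,8],[0,0,-6.2],20],[[46,-28,8],[0,0,-6.2],20],[[48.5,-22.5,8],[0,0,-6.2],20],[[50.5,-17,8],[0,0,-6.2],20]]'

```text
t: 0.82
tcp_pos: [359.8, -318.5, 364.5]
eef_rot: [3.141, 0.0, 0.972]
contact_force: [0.3, 0.6, 0.6]
grip_width: 41.2
grip_force: 0.0
```

Call:
arm_command --series '[[[52,-12,8],[0,0,-6.2],20],[[53,-6,8],[0,0,-6.2],20],[[53.5,0,8],[0,0,-6.2],20],[[53,5.5,8],[0,0,-6.2],20],[[52.5,11,8],[0,0,-6.2],20]]'

```text
t: 1.45
tcp_pos: [458.8, -70.6, 324.6]
eef_rot: [3.141, 0.0, 1.513]
contact_force: [0.4, -0.1, -0.6]
grip_width: 20.1
grip_force: 0.0
```

```bash
python3 -c "
from h import *
plan(520,77,230,104.8,4)"
```

```text
from [458.8 -70.6 324.6] yaw 86.7 roll/pitch [3.141e+00 2.000e-04] t 1.45
[37.7 13.2 23.6] -4.5
[36.6 16.1 23.6] -4.5
[35.2 18.9 23.6] -4.5
[33.6 21.6 23.6] -4.5
```

Call:
arm_command --series '[[[37.5,13,23.5],[0,0,-4.5],20],[[36.5,16,23.5],[0,0,-4.5],20],[[35,19,23.5],[0,0,-4.5],20],[[33.5,21.5,23.5],[0,0,-4.5],20],[[0,0,0],[0,0,0],20]]'

```text
t: 2.08
tcp_pos: [519.7, 77.7, 229.0]
eef_rot: [-3.14, -0.002, 1.829]
contact_force: [-0.7, -0.8, 0.1]
grip_width: 20.1
grip_force: 0.0
```

Run:
```python
from h import *
plan(520,77,186,104.8,2)
cv2.imwrite("pics/w1.png",viewer.snapshot("wrist")[:,:,::-1])
```

```text
from [519.7  77.7 229. ] yaw 104.8 roll/pitch [-3.1396e+00 -2.4000e-03] t 2.075
[-0.4  0.  21.5] 0.0
[-0.4  0.  21.5] 0.0
```

View pics/w1.png

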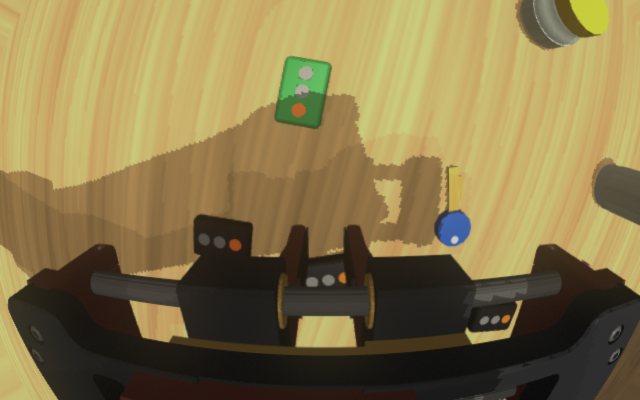

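The wrist view shows the middle shell at (325,272), centred between the fingertips at (297,250) and (358,250). Nothing lies beneath them and the blue key at (453,228) is clear. Next I descend and sweep shell 2.

Call:
arm_command --series '[[[0,0,21],[0,0,0],20],[[0,0,22],[0,0,0],20],[[-8,0,0],[0,0,0],20],[[-12,0,0],[0,0,0],20],[[-14,0,0],[0,0,0],20]]'

```text
t: 2.75
tcp_pos: [529.0, 40.3, 188.7]
eef_rot: [3.14, 0.001, 1.823]
contact_force: [0.5, 0.4, 0.5]
grip_width: 19.8
grip_force: 0.4
```

Call:
arm_command --series '[[[-14,0,0],[0,0,0],20],[[-14,0,0],[0,0,0],20],[[-14,0,0],[0,0,0],20],[[-14,0,0],[0,0,0],20],[[-14,0,0],[0,0,0],20]]'

```text
t: 3.38
tcp_pos: [546.2, -26.9, 187.6]
eef_rot: [-3.142, -0.0, 1.824]
contact_force: [-0.2, 0.9, 1.1]
grip_width: 20.3
grip_force: 0.4
```

```bash
cat >> h.py <<'E'
def shells(n="top",win=(290,160,440,300)):
    im=viewer.snapshot(n)
    for a,c in blobs(im,"black",60):
        (x,y),_,_=cv2.minAreaRect(c)
        if win[0]<x<win[2] and win[1]<y<win[3]:
            q=cv2.minAreaRect(np.array([onz(n,p,13)[:2] for p in c[:,0]],np.float32))
            print(n,np.round([x,y]),"world",np.round(q[0],1),"size",np.round(q[1],1),round(q[2],1),"bay",np.round(tobay(q[0]),1))
    return im
E
python3 - <<'E'
from h import *
plan(600,-216,186,104.8,14)
cv2.imwrite("pics/t2.png",cv2.resize(shells()[100:300,180:460,::-1],None,fx=2.8,fy=2.8))
shells("scene",(160,120,352,260))
E
```

```text
from [546.2 -26.9 187.6] yaw 104.5 roll/pitch [-3.1415e+00 -1.0000e-04] t 3.375
[-14.    0.3   0.1] -0.0
[-14.    0.3   0.1] -0.0
[-14.    0.3   0.1] -0.0
[-14.    0.3   0.1] -0.0
[-14.    0.3   0.1] -0.0
[-14.    0.3   0.1] -0.0
[-14.    0.3   0.1] -0.0
[-14.    0.3   0.1] -0.0
[-14.    0.3   0.1] -0.0
[-14.    0.3   0.1] -0.0
[-14.    0.3   0.1] -0.0
[-14.    0.3   0.1] -0.0
[-14.    0.3   0.1] -0.0
[-14.    0.3   0.1] -0.0
top [305. 275.] world [448.5  43.7] size [43.6 29.1] 6.2 bay [-115.9  265.2]
top [311. 179.] world [685.5  25.4] size [45.3 29.5] 9.2 bay [116.1 214.4]
scene [328. 242.] world [692.3  25.7] size [43.5 26.2] 9.4 bay [122.9 213.7]
scene [179. 197.] world [ 597.7 -266.6] size [172.9   6.7] 7.2 bay [-11.  -62.7]
scene [340. 147.] world [456.5  43.5] size [45.7 26.6] 5.8 bay [-108.   263.8]
```

View pics/t2.png

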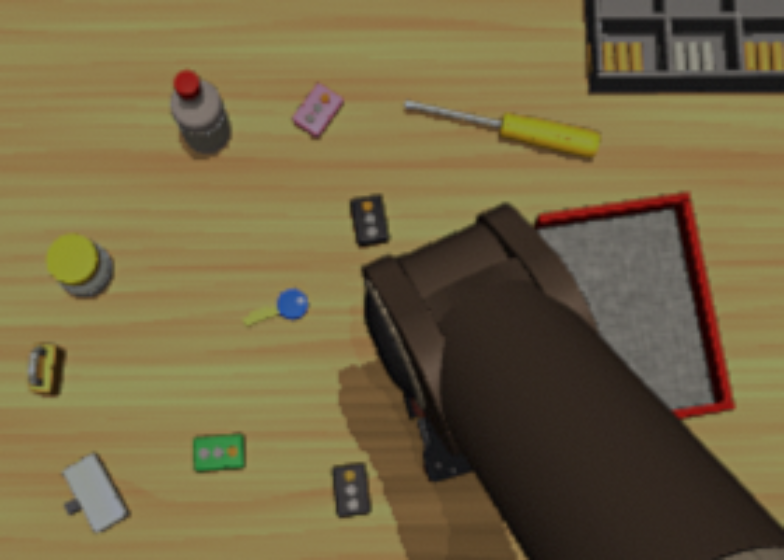

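The crop shows shell 1 at (369,220), shell 3 at (351,490) and the key at (293,304), all undisturbed. The arm hides shell 2. I'll continue the push.

Call:
arm_command --series '[[[-14,0.3,0.7],[0,0,0],20],[[-14,0.3,0.5],[0,0,0],20],[[-14,0.3,0],[0,0,0],20],[[-14,0.3,0],[0,0,0],20],[[-14,0.3,0],[0,0,0],20]]'

```text
t: 4.1
tcp_pos: [565.1, -94.5, 186.4]
eef_rot: [-3.141, 0.0, 1.824]
contact_force: [0.4, 0.4, 0.5]
grip_width: 19.8
grip_force: 0.1
```

Run:
```python
from h import *
plan(600,-216,186,104.8,9)
cv2.imwrite("pics/w2.png",viewer.snapshot("wrist")[:,:,::-1])
```

```text
from [565.1 -94.5 186.4] yaw 104.5 roll/pitch [-3.1415e+00  1.0000e-04] t 4.1
[-14.    0.4   0. ] -0.0
[-14.    0.4   0. ] -0.0
[-14.    0.4   0. ] -0.0
[-14.    0.3   0. ] -0.0
[-14.    0.3   0. ] -0.0
[-14.    0.3   0. ] -0.0
[-14.    0.3   0. ] -0.0
[-14.    0.3   0. ] -0.0
[-14.    0.3   0. ] -0.0
```

View pics/w2.png

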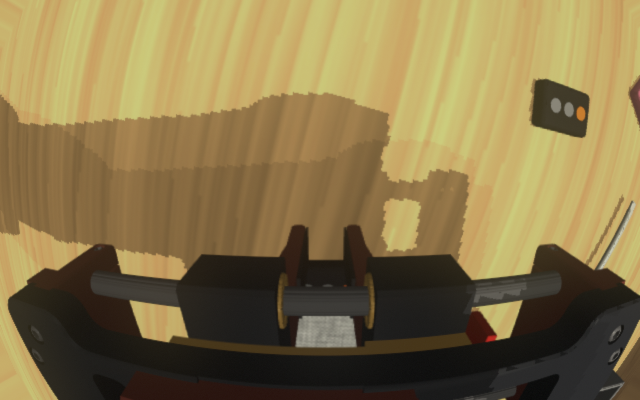

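Shell 2 is still squarely ahead of the fingertips at (325,285), with the grey patch coming up behind it. I'll finish the push.

Call:
arm_command --series '[[[-14,0.3,0],[0,0,0],20],[[-14,0.3,0],[0,0,0],20],[[-14,0.3,0],[0,0,0],20],[[-14,0.3,0],[0,0,0],20],[[-14,0.3,0],[0,0,0],20]]'

```text
t: 4.78
tcp_pos: [584.2, -161.7, 186.5]
eef_rot: [3.142, 0.0, 1.824]
contact_force: [-0.1, 0.0, 0.8]
grip_width: 20.3
grip_force: 0.3
```

Call:
arm_command --series '[[[-14,0.3,0],[0,0,0],20],[[-14,0.3,0],[0,0,0],20],[[-14,0.3,0],[0,0,0],20],[[-10,0.3,0],[0,0,0],20],[[-4,0,0],[0,0,0],20]]'

```text
t: 5.4
tcp_pos: [599.2, -215.5, 186.4]
eef_rot: [-3.142, 0.0, 1.823]
contact_force: [-0.3, 2.0, 1.5]
grip_width: 20.2
grip_force: 0.4
```

Call:
arm_command --series '[[[20,0,0],[0,0,0],20],[[20,0,-30],[0,0,0],20],[[20,0,-50],[0,0,0],20],[[20,0,-10],[0,0,0],20],[[50,0,0],[0,0,0],20]]'

```text
t: 6.02
tcp_pos: [566.1, -88.5, 277.1]
eef_rot: [3.14, 0.002, 1.822]
contact_force: [0.8, -0.2, -0.9]
grip_width: 19.8
grip_force: 0.0
```

Run:
```python
from h import *
# s1 approach: shell at (687.5,25.5), yaw 97.9-34
y=np.radians(64);u=np.array([np.cos(y),np.sin(y)])
p=np.array([687.5,25.5])+50*u; print(p)
plan(*p,276,64,8)
shells("top",(340,160,440,270)); shells("scene",(180,150,250,240))
```

```text
[709.41855734  70.43970231]
from [566.1 -88.5 277.1] yaw 104.4 roll/pitch [3.1401e+00 1.7000e-03] t 6.025
[14.8 22.3  0.1] 5.0
[16.7 20.9  0.1] 5.0
[18.5 19.3  0.1] 5.0
[20.1 17.6  0.1] 5.0
[21.6 15.8  0.1] 5.0
[22.9 13.8  0.1] 5.0
[24.  11.8  0.1] 5.0
[25.   9.6  0.1] 5.0
scene [192. 202.] world [ 612.  -237.4] size [48.5 28.5] 11.6 bay [  7.1 -35.8]
```

Shell 2 sits at bay (7,-36), fully inside. Next I move to shell 1, at yaw 72°.

Run:
```python
from h import *
plan(702,70,230,72,5)
```

```text
from [564.8 -81.7 276.5] yaw 105.0 roll/pitch [-3.1415e+00 -2.9000e-03] t 6.125
[22.2 34.3  9.3] 6.6
[26.  31.6  9.3] 6.6
[29.5 28.4  9.3] 6.6
[32.5 24.8  9.3] 6.6
[35.2 20.9  9.3] 6.6
```

Call:
arm_command --series '[[[22,34.5,9],[0,0,6.6],20],[[26,31.5,9],[0,0,6.6],20],[[29.5,28.5,9],[0,0,6.6],20],[[32.5,25,9],[0,0,6.6],20],[[35,21,10],[0,0,6.6],20]]'

```text
t: 6.75
tcp_pos: [705.5, 63.3, 229.0]
eef_rot: [-3.14, 0.001, 1.245]
contact_force: [-0.3, 1.0, 0.4]
grip_width: 19.9
grip_force: 0.0
```

Call:
arm_command --series '[[[0,0,0],[0,0,0],20]]'

```text
t: 6.88
tcp_pos: [705.2, 66.3, 228.2]
eef_rot: [-3.139, -0.001, 1.253]
contact_force: [0.1, 0.1, -0.5]
grip_width: 19.7
grip_force: 0.0
```

Run:
```python
from h import *
plan(702,70,186,72,2)
```

```text
from [705.2  66.3 228.2] yaw 71.8 roll/pitch [-3.1389e+00 -1.1000e-03] t 6.875
[ 1.2 -2.1 21.1] -0.1
[ 1.2 -2.1 21.1] -0.1
```

Call:
arm_command --series '[[[1.5,-2,21],[0,0,0],20],[[1.5,-2,21],[0,0,0],20],[[-6,0,0],[0,0,0],20],[[-10,0,0],[0,0,0],20],[[-12,0,0],[0,0,0],20]]'

```text
t: 7.5
tcp_pos: [693.9, 37.6, 189.3]
eef_rot: [3.14, -0.0, 1.247]
contact_force: [0.3, 0.2, -0.3]
grip_width: 19.9
grip_force: 0.1
```

Call:
arm_command --series '[[[-12,0,0],[0,0,0],20],[[-12,0,0],[0,0,0],20],[[-12,0,0],[0,0,0],20],[[-12,0,0],[0,0,0],20]]'

```text
t: 8.0
tcp_pos: [678.3, -7.4, 188.5]
eef_rot: [3.141, -0.0, 1.248]
contact_force: [-0.5, 0.2, 0.6]
grip_width: 19.9
grip_force: 0.2
```

Run:
```python
from h import *
s=sensors.sense(); print(s["tcp_pos"],s["eef_rot"],tobay(s["tcp_pos"]))
cv2.imwrite("pics/w3.png",viewer.snapshot("wrist")[:,:,::-1])
shells("scene",(250,150,352,260)); shells("top")
```

```text
[678.31848958  -7.43084848 188.52808655] [ 3.14146838e+00 -5.54238000e-05  1.24800022e+00] [104.52384759 182.80550844]
top [305. 275.] world [447.8  43.7] size [28.7 42.5] 89.6 bay [-116.6  265.2]
```

View pics/w3.png

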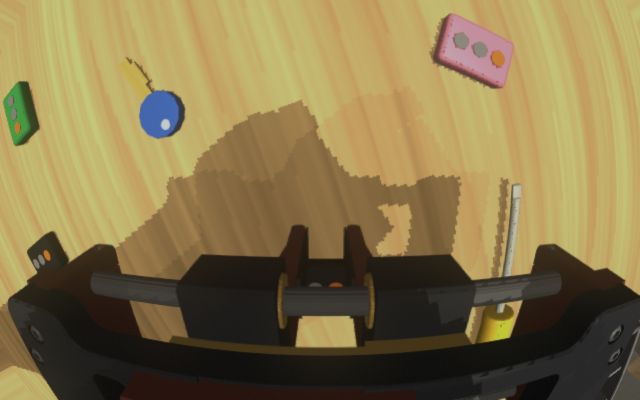

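Shell 1 is riding between the fingertips, with its orange button at (336,285). It sits about 7 mm left of centre but still spans both fingers. The key at (160,115) is untouched. I'll keep going straight, then curve into the bay.

Call:
arm_command --series '[[[-13,0,1],[0,0,0],20],[[-13,0,1],[0,0,0],20],[[-13,0,0],[0,0,0],20],[[-13,0,0],[0,0,0],20],[[-13,0,0],[0,0,0],20]]'

```text
t: 8.78
tcp_pos: [657.6, -69.4, 186.5]
eef_rot: [3.142, 0.0, 1.248]
contact_force: [-0.1, -0.7, 0.1]
grip_width: 20.0
grip_force: 0.1
```

Call:
arm_command --series '[[[-12,0,0],[0,0,-3],20],[[-12,0,0],[0,0,-3],20],[[-12,0,0],[0,0,-3],20],[[-12,0,0],[0,0,-3],20]]'

```text
t: 9.28
tcp_pos: [646.1, -115.7, 186.5]
eef_rot: [3.142, 0.0, 1.459]
contact_force: [0.4, -0.2, -0.3]
grip_width: 19.7
grip_force: 0.1
```

Run:
```python
from h import *
s=sensors.sense(); print(s["tcp_pos"],np.degrees(s["eef_rot"]),tobay(s["tcp_pos"]))
im=viewer.snapshot("wrist");im2=viewer.snapshot("scene")
cv2.imwrite("pics/w4.png",np.hstack([cv2.resize(im[200:360,220:440],None,fx=2,fy=2),cv2.resize(im2[140:250,160:300],None,fx=2.4,fy=320/110)])[:,:,::-1])
```

```text
[ 646.08260122 -115.6858748   186.51133176] [1.79997400e+02 3.72169177e-03 8.36003347e+01] [57.67112448 80.08158498]
```

View pics/w4.png

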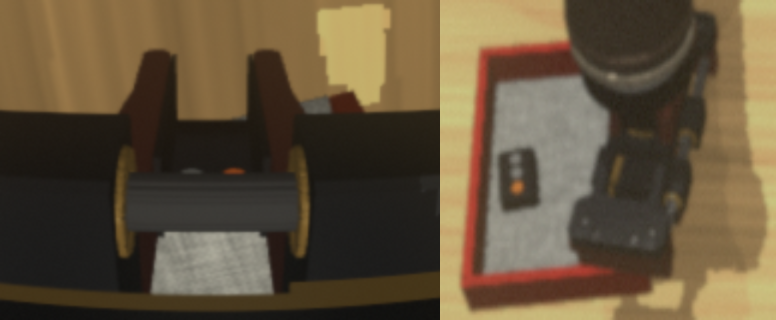

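Shell 1 is still held at (210,170) in the crop and is entering the bay. Its red wall is clear to the right, and shell 2 lies at the back. I'll finish and retreat.

Call:
arm_command --series '[[[-12,0,0],[0,0,0],20],[[-12,0,0],[0,0,-2],20],[[-12,0,0],[0,0,-2],20],[[-8,0,0],[0,0,0],20],[[-3,0,0],[0,0,0],20]]'

```text
t: 10.0
tcp_pos: [642.2, -162.1, 186.4]
eef_rot: [3.142, 0.0, 1.526]
contact_force: [0.3, 0.0, 0.5]
grip_width: 20.1
grip_force: 0.1
```

Call:
arm_command --series '[[[20,0,0],[0,0,0],20],[[20,0,-30],[0,0,0],20],[[20,0,-50],[0,0,0],20],[[20,0,-10],[0,0,0],20],[[50,0,0],[0,0,0],20]]'

```text
t: 10.62
tcp_pos: [648.0, -31.6, 277.4]
eef_rot: [3.14, 0.001, 1.524]
contact_force: [0.3, 0.5, -0.2]
grip_width: 19.9
grip_force: 0.0
```

Run:
```python
from h import *
shells("scene",(180,150,250,240)); shells("top")
# s3 pre-pose, yaw 97.9+23
y=np.radians(121);p=np.array([449,44])+46*np.array([np.cos(y),np.sin(y)]);print(p)
plan(*p,230,121,6)
```

```text
scene [217. 214.] world [ 640.1 -185.8] size [29.6 46.1] 88.3 bay [42.  11.5]
scene [192. 201.] world [ 611.7 -237.5] size [47.3 28.4] 11.6 bay [  6.8 -35.8]
top [305. 275.] world [447.8  43.7] size [28.7 42.5] 89.6 bay [-116.6  265.2]
top [420. 247.] world [ 540.1 -230.6] size [802.3 456.4] 10.3 bay [-63.2 -19.1]
[425.30824855  83.42969583]
from [647.4 -22.7 276.8] yaw 88.0 roll/pitch [ 3.1413 -0.0048] t 10.725
[ 16.4 -37.6   7.8] -5.5
[ 19.9 -35.9   7.8] -5.5
[ 23.3 -33.8   7.8] -5.5
[ 26.4 -31.4   7.8] -5.5
[ 29.3 -28.7   7.8] -5.5
[ 31.9 -25.8   7.8] -5.5
```

Shell 1 is at bay (42,11), inside. Next is shell 3.

Call:
arm_command --series '[[[16.5,-37.5,8],[0,0,-5.5],20],[[20,-36,8],[0,0,-5.5],20],[[23.5,-34,8],[0,0,-5.5],20],[[26.5,-31.5,8],[0,0,-5.5],20],[[29.5,-28.5,8],[0,0,-5.5],20]]'

```text
t: 11.35
tcp_pos: [461.4, 60.6, 235.8]
eef_rot: [-3.141, -0.001, 2.012]
contact_force: [0.1, -0.5, 0.6]
grip_width: 20.1
grip_force: 0.0
```

Call:
arm_command --series '[[[32,-26,7],[0,0,-5.5],20],[[0,0,0],[0,0,0],20]]'

```text
t: 11.6
tcp_pos: [423.2, 78.9, 228.7]
eef_rot: [-3.139, -0.001, 2.109]
contact_force: [0.3, 0.4, 0.6]
grip_width: 20.0
grip_force: 0.0
```

Run:
```python
from h import *
plan(425,83,186,121,2)
```

```text
from [423.2  78.9 228.7] yaw 120.8 roll/pitch [-3.1387e+00 -1.1000e-03] t 11.6
[ 1.3  1.9 21.3] -0.1
[ 1.3  1.9 21.3] -0.1
```

Call:
arm_command --series '[[[1.5,2,21],[0,0,0],20],[[1.5,2,21.5],[0,0,0],20],[[-6,0,0],[0,0,0],20],[[-10,0,0],[0,0,0],20],[[-12,0,0],[0,0,0],20]]'

```text
t: 12.22
tcp_pos: [443.2, 56.8, 187.6]
eef_rot: [3.141, 0.001, 2.103]
contact_force: [-1.0, -0.1, 0.4]
grip_width: 20.4
grip_force: 0.1
```

Call:
arm_command --series '[[[-12,0,0.5],[0,0,0],20],[[-12,0,0.5],[0,0,0],20],[[-12,0,0],[0,0,0],20],[[-12,0,0],[0,0,0],20],[[-12,0,0],[0,0,0],20]]'

```text
t: 12.85
tcp_pos: [473.3, 5.2, 185.9]
eef_rot: [3.142, -0.0, 2.103]
contact_force: [0.6, 0.2, 1.2]
grip_width: 19.9
grip_force: 0.4
```

Call:
arm_command --series '[[[-13,0,0.5],[0,0,0],20],[[-13,0,0],[0,0,0],20],[[-13,0,0],[0,0,0],20],[[-13,0,0],[0,0,0],20]]'

```text
t: 13.35
tcp_pos: [499.7, -39.8, 185.4]
eef_rot: [-3.141, -0.0, 2.103]
contact_force: [0.2, -0.4, -0.1]
grip_width: 19.9
grip_force: 0.1
```

Run:
```python
from h import *
s=sensors.sense(); print(s["tcp_pos"],np.degrees(s["eef_rot"]),tobay(s["tcp_pos"]))
im=viewer.snapshot("wrist");im2=viewer.snapshot("scene")
cv2.imwrite("pics/w5.png",np.hstack([cv2.resize(im[200:360,220:440],None,fx=2,fy=2),cv2.resize(im2[130:250,160:360],None,fx=1.75,fy=320/120)])[:,:,::-1])
```

```text
[499.68381087 -39.75113134 185.38711556] [-1.79994656e+02 -4.51945310e-04  1.20504758e+02] [-76.78468336 175.46001407]
```

View pics/w5.png

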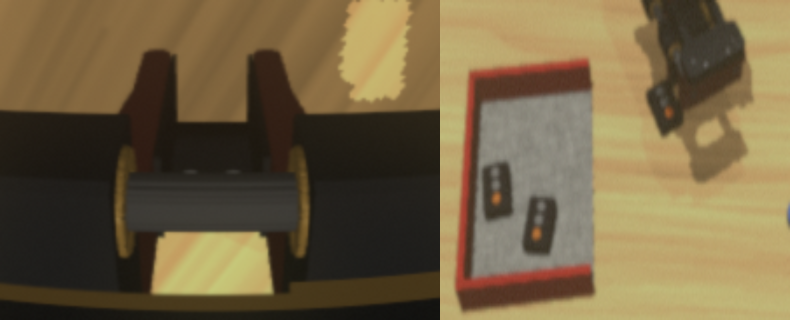

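The left crop shows shell 3 held across both fingertips (greys at (190,170) and (235,170)). The right crop shows shells 1 and 2 lying flat in the bay at (540,225) and (497,190). I'll curve shell 3 in.

Call:
arm_command --series '[[[-12.5,0,0],[0,0,1.8],20],[[-12.5,0,0],[0,0,1.8],20],[[-12.5,0,0],[0,0,1.8],20],[[-12.5,0,0],[0,0,1.8],20],[[-12.5,0,0],[0,0,1.8],20]]'

```text
t: 14.08
tcp_pos: [527.9, -95.4, 185.5]
eef_rot: [3.142, -0.0, 1.944]
contact_force: [0.2, 0.5, 0.6]
grip_width: 19.7
grip_force: 0.3
```

Run:
```python
from h import *
s=sensors.sense(); print(s["tcp_pos"],np.degrees(s["eef_rot"]),tobay(s["tcp_pos"]))
shells("scene",(180,130,300,240))
```

```text
[527.85091121 -95.35546339 185.46370024] [ 1.79998117e+02 -1.23489083e-03  1.11387741e+02] [-56.57265185 116.5246655 ]
scene [197. 240.] world [ 698.1 -212.2] size [10.5 86.1] 8.9 bay [ 95.9 -22.6]
scene [217. 214.] world [ 639.6 -185.5] size [30.7 46.7] 89.6 bay [41.6 11.9]
scene [192. 201.] world [ 611.9 -237.5] size [47.6 28.4] 11.6 bay [  7.  -35.8]
scene [216. 161.] world [ 508.4 -209.5] size [ 17.2 113.9] 7.6 bay [-91.6   6.2]
```

Call:
arm_command --series '[[[-12.5,0,0],[0,0,1.5],20],[[-12.5,0,0],[0,0,1.5],20],[[-12.5,0,0],[0,0,1.5],20],[[-12.5,0,0],[0,0,1.5],20],[[-12.5,0,0],[0,0,0],20]]'

```text
t: 14.75
tcp_pos: [547.5, -154.7, 185.4]
eef_rot: [-3.141, 0.0, 1.841]
contact_force: [0.2, -0.4, 0.7]
grip_width: 20.1
grip_force: 0.1
```

Call:
arm_command --series '[[[-11,0,0],[0,0,0],20],[[-7,0,0],[0,0,0],20],[[-2,0,0],[0,0,0],20],[[20,0,0],[0,0,0],20],[[20,0,-30],[0,0,0],20]]'

```text
t: 15.38
tcp_pos: [540.5, -132.4, 214.0]
eef_rot: [-3.138, -0.003, 1.842]
contact_force: [0.1, -0.7, 1.0]
grip_width: 20.0
grip_force: 0.0
```

Call:
arm_command --series '[[[0,0,-50],[0,0,0],20],[[0,0,-60],[0,0,0],20],[[40,-40,-20],[0,0,0],20],[[40,-40,-20],[0,0,0],20],[[40,-40,0],[0,0,0],20]]'

```text
t: 16.0
tcp_pos: [392.5, -48.5, 366.1]
eef_rot: [3.14, 0.002, 1.843]
contact_force: [-1.0, 0.4, 0.7]
grip_width: 19.8
grip_force: 0.0
```

Run:
```python
from h import *
s=sensors.sense(); print(s["tcp_pos"],s["t"])
a=shells("scene",(180,130,300,240)); b=shells("top")
cv2.imwrite("pics/f.png",cv2.resize(np.vstack([a[100:320,140:500],b[100:300,160:520]]),None,fx=1.4,fy=1.4)[:,:,::-1])
```

```text
[392.47249676 -48.46497903 366.11705223] 16.0
scene [208. 239.] world [ 695.9 -192.5] size [ 12.2 133.5] 7.9 bay [96.4 -2.8]
scene [217. 214.] world [ 639.5 -185.6] size [30.9 47.3] 88.3 bay [41.5 11.8]
scene [192. 201.] world [ 611.7 -237.8] size [48.2 29.8] 15.1 bay [  6.8 -36.1]
scene [218. 186.] world [ 571.3 -194.9] size [47.9 29.3] 14.3 bay [-27.3  12. ]
scene [193. 181.] world [ 567.7 -249.9] size [107.7 211.5] 61.1 bay [-38.5 -42. ]
top [401. 226.] world [ 563.7 -194.9] size [45.4 35.7] 15.3 bay [-34.8  13. ]
top [397. 198.] world [ 632.4 -187.6] size [30.2 48.2] 86.8 bay [34.2 10.8]
top [417. 197.] world [ 602.7 -203.5] size [185.6 137. ] 8.0 bay [ 2.6 -0.9]
```

View pics/f.png

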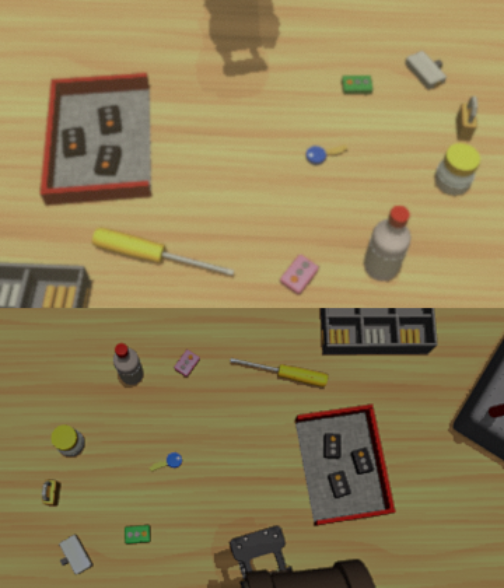

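Both views show all three shells flat and well inside the bay (upper view (109,119), (73,141) and (108,160)). The key, decoys and tools are where they were, and the arm is clear.

```bash
python3 -c "
from rig import workorder
print(workorder.finish_job())"
```

```text
the job is handed in; nothing more can be done
None
```

All three black shells were swept into the reject bay and lie flat well inside it; the final camera views show the blue key and everything else where they were, and the job is handed in at about 16 s.

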